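# Clamp a separation column in its screw clamp

## Task

Of the two screw clamps on the bench, find the one with the steel separation column lying in its cradle. Hold its T-handle from above and turn it clockwise (seen from above) until rising resistance shows that the pad bears on the column, then about 30 degrees more so that the column is firmly held but not crushed, and let go. Leave the column in its cradle and do not turn the handle of the empty clamp.

Things in the scene. Friction and masses are not known exactly. Their poses are not given: they have to be found in the camera images.
- tbar_a (a point): Centre of the steel crossbar of the T-handle on the clamp holding the column, on the vertical screw axis, 113 mm above the bench. Bar 80 mm long, 12 wide, 14 high on an 11 mm stem; x axis along the bar, turning with it, z up. Fixed clamp: 104 x 110 mm base, two posts, bridge; nothing on the bridge is higher than 91 mm, so 15 mm is free under the bar. The handle keeps its height.
- screw_a: That T-handle with its hub; origin on the screw axis 84 mm above the bench, x along the bar, z up. Clockwise seen from above (yaw falling) tightens. Steady friction 0.35 N m; it stays where left. The pad touches the column 0.2 to 0.95 rad after the start; then the turning moment rises by about 0.3 N m per rad. Best about 0.5 rad past touching; the hard stop 1.05 rad past it is too tight.
- pad_a: Round steel pressure pad, 20 mm across, under the bridge over the column. Origin: centre of its flat lower face. It does not turn; it sinks 6 mm per rad of tightening until it meets the column, then stays nearly still while a spring above it presses, about 60 N per rad of further turn. Firm is 12 N or more, crushed over 50 N.
- column: The separation column: slim steel tube with end fittings and red end plugs, 202 mm long, 14 wide, 12 high, lying loose in the 18 mm wide slot of the clamp's cradle, slot floor 26 mm above the bench. Origin: middle of its underside, y along the tube, z up; the pad meets it 12 mm above the origin.
- tbar_end_b (a point): A point near one end of the crossbar of the other clamp (same make, empty cradle), 37 mm from its screw axis, 113 mm above the bench. To be left as it is.
There are look-alikes about, which are no part of the job. What is shaped like the part that bears tbar_a but green or red is not meant.

How it is judged:
By the outcome, as a careful person would: the job done as asked, in the order asked, and still so for the second after the job is handed in, with the robot touching nothing.
It also fails if it takes over 40 s, if anything falls off the work surface, if the arm or the gripper's body presses on something with over 40 N, if the wrist force passes 120 N, or if a joint passes its speed limit or range.

## Robot

A 6-joint arm with a two-finger parallel gripper is mounted at the origin on a cart in front of the work surface, level with it; the furniture and walls round the work are solid. World frame = base frame: x ahead of the robot, y to its left, z up, the work surface at z = 0. Lengths are in mm, angles in rad, forces in N, time in s.
With the tool pointing down it reaches from about 350 to 875 mm from the base axis. Payload 4.2 kg.
Tool frame: the origin (TCP) lies at the very end of the fingers, on their centre line; the grasp point (between the pads) lies arm.grip_depth behind it (arm.grip_depth is the distance from the TCP to the grasp point, in mm); z points along the fingers, y is the direction in which the jaws open and shut (so a half turn about z gives the same grasp; the last joint's range is limited). The gripper opens to 85 mm and grips with 20 to 120 N. Pads are 22 mm wide; open, the fingers measure 114 mm over their backs; the gripper's body (76 mm by 85 mm) begins 54 mm behind the grasp point. The pads swing forward as they close: fully open they stand 13 mm farther back than shut.
Start: joints at [-1.083, 0.385, 0.008, 0, -1.194, -0.259], TCP at [141.773, -608.687, 231.312] pointing down, gripper open.
Joint ranges: [-3.14, 3.14], [-1.21, 2.06], [-1.07, 1.41], [-3.16, 2.05], [-2.99, -0.16], [-3.1, 3.1]. Speed limits (rad/s): [2.79, 2.79, 3.14, 3.14, 3.14, 3.14].

## Interface

Orientations are given as a unit quaternion [x, y, z, w].
In Python, from bench import arm, optics, workorder gives the robot as it stands. The module is installed in compiled form; this text tells all that it offers.
- The arm moves only by the tool play_rows, never from a script. Its arguments are lists of equal length, an entry for each row: "travel": the shift along the tool's x, y, z in m, a list of three; "rotation": the turn, a rotation vector about the tool's x, y, z in rad, a list of three; "grip": the opening, from 0 (shut) to 1 (fully open). In form: {"travel": [[x, y, z], ...], "rotation": [[rx, ry, rz], ...], "grip": [grip, ...]}. A call has 1 to 12 rows; each row shifts and turns the commanded pose from where the row before left it, along the tool's axes as they then stand; what a row does not reach is not made up. A row lasts 1/12 s, in which the tool goes at most 41.7 mm and 7.16 degrees, less where a joint would pass 70% of its speed; a pose out of reach is approached as far as the arm can. A call is refused whole if a number of a shift passes 0.0417 or a number of a turn 0.125, either way. A call with a gripper value outside its range is refused whole. The fingers move at their own pace and stop on an object; the grip force is fixed at half the most. Time passes only in rows, so rows that do not move let the fingers close. It gives the time, the measured TCP pose, the force and the opening at its end, in the units of the state.
- arm.read_state(): the state, without advancing time (a new reading comes with each control period).
- optics.get_image(name): name is "scene" or "side" or "wrist"; returns a dict with "image" (480x640x3 uint8, blue, green, red), "depth" (480x640 float32, mm along the optical axis (not along the pixel's ray), 0 where there is no reading), "camera_matrix" (3x3 intrinsics, pixels), "R" (3x3) and "t" (3): a world point X has camera coordinates R X + t; the wrist camera has in their place "hand_eye" (4x4, takes a point from camera to tool coordinates, whose origin is the TCP and whose axes are the flange's). Camera axes: x right, y down, z forward; pixel columns grow to the right and rows downward; lengths in mm; the calibration is good to about 2 mm. A picture is of the moment at which its call begins: read the wrist's pose just before it.
- workorder.job_done(): hands the job in, once; it reports no verdict.
The state is a dict: "clock": time; "joints": joint angles; "joint_vel": joint speeds; "joint_efforts": joint torques, N m; "position": TCP position; "ee_rot": TCP orientation; "contact_force": force on the tool from outside, world axes, zero at the start; "wrist_torque": the same for the moment, N m; "gripper_width": finger opening in mm.
Only numpy, scipy, OpenCV 4.12 (cv2) and the standard library are available. Lean on these libraries where they do the work, as an engineer would, in place of code of your own. Each camera call takes 0.05 s, during which the arm holds its last target. There are 200 camera calls.

## Working session

There is one attempt and no reset: what is moved stays moved. The work goes in short steps, Python scripts to look and compute and a tool call to move; the robot and the scene stay as the last step left them, time stands still between calls to the robot, and variables do not carry over. Pictures are saved under pics/ and viewed, about 8 in all and at most 12, crops included, and the job is handed in when it is done.

Besides the shell and the picture viewer there is one more tool, called after "Call:" by a JSON object that holds its "name" and its "arguments". play_rows: Moves the arm, as the interface text tells. Its arguments: {"type":"object","properties":{"travel":{"type":"array","items":{"type":"array","items":{"type":"number"}}},"rotation":{"type":"array","items":{"type":"array","items":{"type":"number"}}},"grip":{"type":"array","items":{"type":"number"}}},"required":["travel","rotation","grip"]}

```bash
mkdir -p pics
cat > h.py <<'E'
import numpy as np,cv2
from bench import arm,optics,workorder
def grab(n):
    d=optics.get_image(n); np.savez(''+n+'.npz',**{k:v for k,v in d.items() if v is not None}); return d
def world(d,u,v):
    K=d['camera_matrix'];z=d['depth'][int(v),int(u)]
    c=np.linalg.inv(K)@[u,v,1]*z
    return d['R'].T@(c-d['t'])
def onplane(d,u,v,h):
    K=d['camera_matrix'];R=d['R'];r=R.T@np.linalg.inv(K)@[u,v,1];o=-R.T@d['t']
    return o+r*(h-o[2])/r[2]
E
python3 - <<'E'
from h import *
s=arm.read_state();print(s,arm.grip_depth)
for n in('scene','side'):
    d=grab(n);cv2.imwrite(f'pics/{n}0.png',d['image']);print(n,-d['R'].T@d['t'])
E
```

```text
{'clock': 0.0, 'joints': array([-1.08337935e+00,  3.85562167e-01,  6.62293795e-03, -5.16459907e-04,
       -1.19397304e+00, -2.58600194e-01]), 'joint_vel': array([ 0.00159699,  0.00156359, -0.00088714, -0.00131739,  0.00109021,
        0.00085264]), 'joint_efforts': array([ 3.24490429e-04, -3.92287517e+01,  1.88394803e+01,  4.18605477e+00,
       -4.67700243e-03, -9.47536194e-06]), 'position': array([ 141.65876784, -608.13897526,  230.21446072]), 'ee_rot': array([-1.14064247e-01,  9.93472783e-01,  1.07268687e-03, -1.62038353e-04]), 'contact_force': array([-0.51661123, -0.10734964, -0.51352096]), 'wrist_torque': array([-0.04794124,  0.03323723, -0.02125152]), 'gripper_width': 85.30930874342395} 18.700000000000003
scene [-260.87778213  508.05412698  768.43688062]
side [ 756.53717498 -533.86336603  992.8798502 ]
```

View pics/scene0.png

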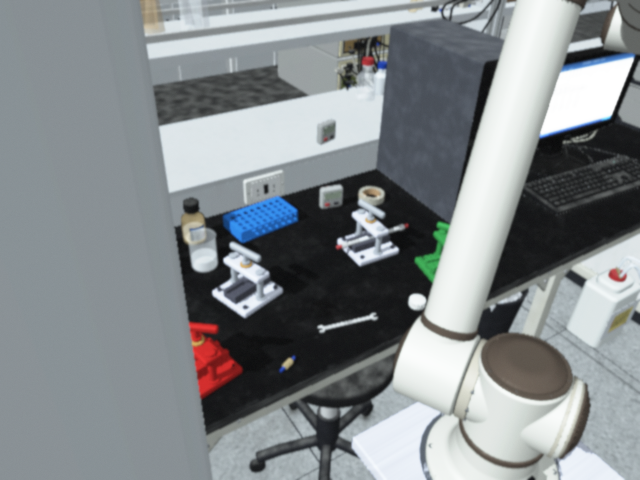

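View pics/side0.png

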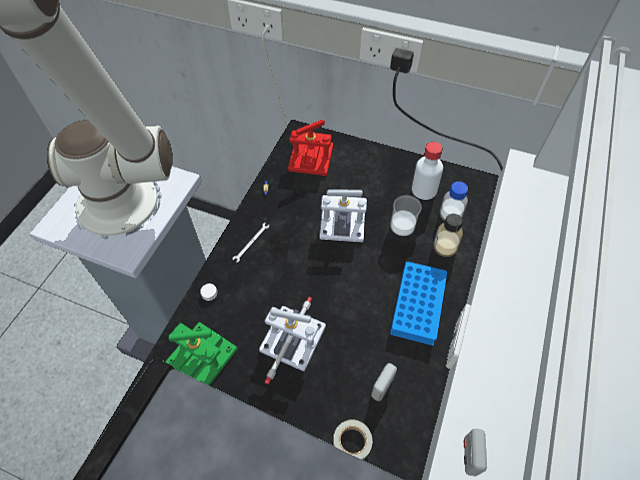

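Side view candidates for the T-handle: red clamp (312,135), green clamp (197,340), empty white clamp (345,200), and the white clamp with the red-plugged column at (291,320). The description fits the last one. In the scene view it is at (370,215) and the empty one is at (245,258). Next I'll check it in a close crop and measure.

Run:
```python
from h import *
d=dict(np.load('side.npz'));sc=dict(np.load('scene.npz'))
a=cv2.resize(d['image'][280:400,240:350],None,fx=4,fy=4);b=cv2.resize(sc['image'][190:280,325:425],None,fx=3.6,fy=3.6)
H=480;im=np.zeros((H,800,3),np.uint8);im[:480,:440]=a[:480];im[:324,440:800]=b;cv2.imwrite('pics/crop.png',im)
def cloud(d,u0,u1,v0,v1):
    vs,us=np.mgrid[v0:v1,u0:u1];z=d['depth'][v0:v1,u0:u1].ravel()
    p=np.linalg.inv(d['camera_matrix'])@np.stack([us.ravel(),vs.ravel(),np.ones(us.size)])*z
    return (d['R'].T@(p-d['t'][:,None])).T[z>0]
for nm,D,bx in(('sideA',d,(240,350,280,400)),('sideB',d,(310,380,175,250)),('sceneA',sc,(325,425,190,280)),('sceneB',sc,(205,290,235,320))):
    P=cloud(D,*bx)
    t=P[(P[:,2]>104)&(P[:,2]<128)]
    top=np.percentile(t[:,2],95) if len(t) else None
    r=cv2.minAreaRect(t[:,:2].astype(np.float32));
    print(nm,len(t),top,r,cv2.boxPoints(r).round().tolist(), 'bench',np.percentile(P[:,2],5))
```

```text
sideA 291 120.7410843945322 ((555.9326782226562, -172.96942138671875), (79.32335662841797, 12.61148738861084), 8.463587760925293) [[516.0, -173.0], [518.0, -185.0], [596.0, -173.0], [594.0, -161.0]] bench -3.928359343346514
sideB 245 120.5055443008258 ((551.102783203125, 148.8330535888672), (78.78672790527344, 16.016292572021484), 22.02275848388672) [[512.0, 141.0], [518.0, 127.0], [591.0, 156.0], [585.0, 171.0]] bench -3.915287155026365
sceneA 198 120.06233433066188 ((556.5687866210938, -172.97381591796875), (78.55390167236328, 17.25265884399414), 8.206661224365234) [[516.0, -170.0], [519.0, -187.0], [597.0, -176.0], [594.0, -159.0]] bench -2.9775515458133777
sceneB 245 120.60172380249723 ((549.7994995117188, 149.27210998535156), (78.16506958007812, 13.586148262023926), 20.41697120666504) [[511.0, 142.0], [516.0, 129.0], [589.0, 157.0], [584.0, 169.0]] bench -2.751079658554061
```

View pics/crop.png

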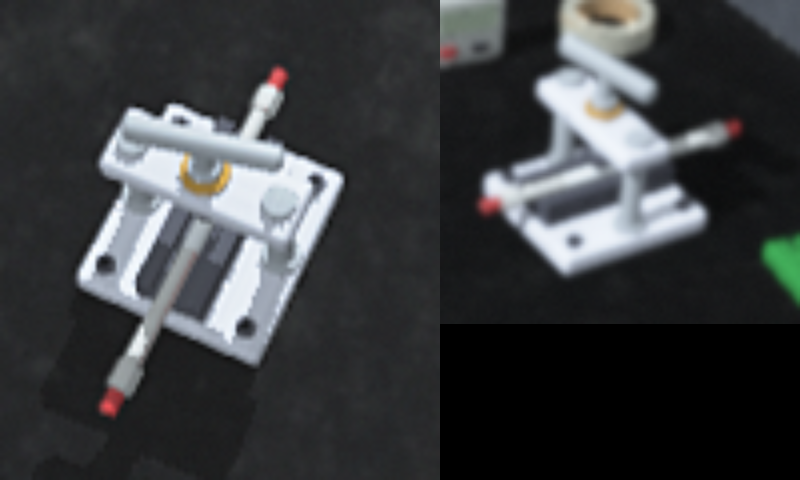

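The crop shows the white clamp with the red-plugged column under the bridge, so the choice stands. Its bar is at about (556,-173) with yaw 8.3°, and both views agree. Before moving I'll check the path for tall obstacles such as the grey box.

Run:
```python
from h import *
G=np.zeros((20,20),int)
for n in('scene','side'):
    d=dict(np.load(n+'.npz'));vs,us=np.mgrid[0:480,0:640];z=d['depth'].ravel()
    p=np.linalg.inv(d['camera_matrix'])@np.stack([us.ravel(),vs.ravel(),np.ones(us.size)])*z
    P=(d['R'].T@(p-d['t'][:,None])).T[z>0]
    for x,y,h in P:
        i,j=int((x+100)//50),int((y+800)//50)
        if 0<=i<20 and 0<=j<20 : G[i,j]=max(G[i,j],h)
print('cols y from -800 step 50; rows x from -100');print('\n'.join(f'{-100+50*i:5d} '+' '.join(f'{v:4d}' for v in G[i]) for i in range(20)))
s=arm.read_state();from scipy.spatial.transform import Rotation as R
r=R.from_quat(s['ee_rot']);print(r.as_matrix().round(3));print(r.inv().apply(np.array([556.2,-173,230])-s['position']))
# after yaw of +0.084 about tool z
r2=r*R.from_rotvec([0,0,.084]);print(np.degrees(np.arctan2(*r2.as_matrix()[[1,0],0])))
```

```text
cols y from -800 step 50; rows x from -100
 -100    0    0    0    0    0    0    0    0    0    0    0    0    3    3  213  228  228    0    0    0
  -50    0    0    0    0    0    0    0    0    0    0    0    0    3    6  232  241  242  228    0    0
    0    0    0    0    0    0    0    0    0    0    0    0    0    2   10  232  242  241  228    2    0
   50    0    0    0    0    0    0    0    0    0    0    0    0    2    3   20  360  345  263  205    2
  100    0    0    0    0    0    0    0    0    0    0  603  628  642  636  615  542  421  280  213    4
  150    0    0    0    0    0    0    0    0  561  585  617  622  633  638  637  558  417  215    0    0
  200    0    0    0    0    0    0  523  551  577  584  608    0  685  654  633    0    0    0    0    0
  250    3    2    2    2    2  501  538  561    2    1    2    2  683  675    3    2    3    2    2    4
  300    4    4    4    4    3  566  566    3    3   20   83    3   19   19    3    3    3    4    4   15
  350    3    4    4    4    3    3    2    2    0  115  122   36   17   18    3    8    7    7    4   
[... 498 characters left out ...]
  20    4    4    4    4   81   79
  650    0    0    0    0  420  421  423  422    3    4    5    3    4    4    3    4    4    3    5   84
  700    0    0    0    0  421  421  422  423   19   22   22   61   44    4   36   34   35   36    4   83
  750    0    0    0  419  422  421  421  422   20   23   21   63   64    4   35   35   35   36   73  111
  800    0    0    0  419  421  422  421  420    4    4    3    3    3    4   35   35   37   34   71  111
  850    0    0  397  419  420  420  420  419  102  103  102  102  102  103  104  102  103  103  102  102
[[-0.974 -0.227 -0.001]
 [-0.227  0.974  0.002]
 [ 0.     0.002 -1.   ]]
[-502.41173266  329.91844383    0.93055321]
-171.7141560561799
```

Call:
{"name": "play_rows", "arguments": {"travel": [[-0.0208,0.0244,0],[-0.0208,0.0244,0],[-0.0208,0.0244,0],[-0.0208,0.0244,0],[-0.0208,0.0244,0],[-0.0208,0.0244,0],[-0.0208,0.0244,0],[-0.0208,0.0244,0],[0,0,0]], "rotation": [[0,0,0],[0,0,0],[0,0,0],[0,0,0],[0,0,0],[0,0,0],[0,0,0],[0,0,0],[0,0,0]], "grip": [1,1,1,1,1,1,1,1,1]}}

```text
clock: 0.85
position: [260.6, -377.1, 231.2]
ee_rot: [-0.116, 0.993, 0.001, 0.0]
contact_force: [-0.1, 0.6, 0.3]
gripper_width: 85.6
```

Call:
{"name": "play_rows", "arguments": {"travel": [[-0.0304,0.0119,0],[-0.0304,0.0119,0],[-0.0304,0.0119,0],[-0.0304,0.0119,0],[-0.0304,0.0119,0],[-0.0304,0.0119,0],[-0.0304,0.0119,0],[-0.0304,0.0119,0],[-0.0304,0.0119,0],[-0.0304,0.0119,0],[-0.0304,0.0119,0],[0,0,0]], "rotation": [[0,0,0],[0,0,0],[0,0,0],[0,0,0],[0,0,0],[0,0,0],[0,0,0],[0,0,0],[0,0,0],[0,0,0],[0,0,0],[0,0,0.084]], "grip": [1,1,1,1,1,1,1,1,1,1,1,1]}}

```text
clock: 1.85
position: [559.5, -175.1, 230.0]
ee_rot: [-0.073, 0.997, -0.0, 0.0]
contact_force: [-0.1, -0.4, -0.5]
gripper_width: 85.7
```

```bash
cat > wr.py <<'E'
from h import *
from scipy.spatial.transform import Rotation as Ro
def wristbar(name=None):
    s=arm.read_state();d=grab('wrist')
    if name: cv2.imwrite(name,d['image'])
    r=Ro.from_quat(s['ee_rot']);vs,us=np.mgrid[0:480,0:640];z=d['depth'].ravel()
    p=np.linalg.inv(d['camera_matrix'])@np.stack([us.ravel(),vs.ravel(),np.ones(us.size)])*z
    T=d['hand_eye'];t=(T[:3,:3]@p+T[:3,3:4]).T[z>0];w=r.apply(t)+s['position']
    m=(w[:,2]>108)&(w[:,2]<128)&(np.hypot(w[:,0]-556,w[:,1]+173)<48)
    print('pos',s['position'].round(1),'quat',s['ee_rot'].round(4),'yawx',np.degrees(np.arctan2(*r.as_matrix()[[1,0],0])).round(2),'j6',s['joints'][5].round(2))
    print('n',m.sum());
    if m.sum()>20:
        print('world',cv2.minAreaRect(w[m][:,:2].astype(np.float32)),np.percentile(w[m][:,2],[50,95]));print('tool',cv2.minAreaRect(t[m][:,:2].astype(np.float32)))
E
python3 -c "
from wr import *
wristbar('pics/w1.png')"
```

```text
pos [ 559.5 -175.1  230. ] quat [-7.350e-02  9.973e-01 -0.000e+00  2.000e-04] yawx -171.57 j6 -1.4
n 2159
world ((557.25, -171.98658752441406), (79.70342254638672, 11.741865158081055), 8.340004920959473) [119.97811018 121.39067192]
tool ((1.8191566467285156, 3.436084508895874), (79.70405578613281, 11.741559982299805), 0.09038475900888443)
```

View pics/w1.png

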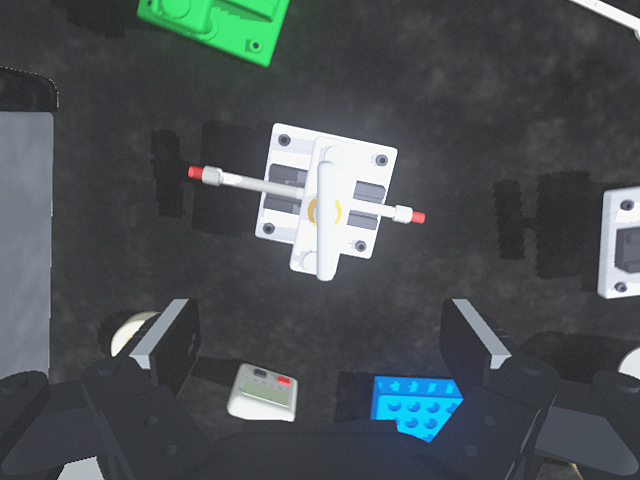

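The bar is centred at pixel (325,215), aligned with tool x, and offset by (1.8, 3.4) mm. Before committing I'll check the joint 6 margin.

```bash
python3 -c "
from h import *
print(arm.read_state()['joints'].round(3))"
```

```text
[-0.029  0.318 -0.096 -0.    -1.159 -1.4  ]
```

Call:
{"name": "play_rows", "arguments": {"travel": [[0.0018,0.0034,0],[0,0,0.03],[0,0,0.03],[0,0,0.03],[0,0,0.02],[0,0,0.01],[0,0,0]], "rotation": [[0,0,0],[0,0,0],[0,0,0],[0,0,0],[0,0,0],[0,0,0],[0,0,0]], "grip": [1,1,1,1,1,1,1]}}

```text
clock: 2.48
position: [551.0, -174.9, 109.1]
ee_rot: [-0.072, 0.997, 0.0, -0.003]
contact_force: [-0.6, -0.7, 0.2]
gripper_width: 85.4
```

```bash
python3 -c "
from wr import *
wristbar()"
```

```text
pos [ 551.  -174.9  109.1] quat [-7.220e-02  9.974e-01  4.000e-04 -2.700e-03] yawx -171.72 j6 -1.4
n 6861
world ((550.7110595703125, -174.71359252929688), (81.22801971435547, 73.47969055175781), 59.08304214477539) [120.16434055 125.1644798 ]
tool ((0.31258368492126465, 0.217620849609375), (73.5343246459961, 81.18775939941406), 39.25857162475586)
```

Call:
{"name": "play_rows", "arguments": {"travel": [[0,0,0],[0,0,0]], "rotation": [[0,0,0],[0,0,0]], "grip": [1,1]}}

```text
clock: 2.7
position: [554.4, -174.7, 113.3]
ee_rot: [-0.073, 0.997, -0.0, 0.002]
contact_force: [0.3, 0.4, 0.1]
gripper_width: 85.3
```

```bash
sed -i 's/<48)/<48)\&(abs(t[:,1])<18)/' wr.py; python3 -c "
from wr import *
wristbar()"
```

```text
pos [ 554.4 -174.7  113.3] quat [-7.250e-02  9.974e-01 -4.000e-04  1.800e-03] yawx -171.68 j6 -1.4
n 6089
world ((557.203369140625, -171.931884765625), (79.75082397460938, 12.030282020568848), 8.256484031677246) [120.03947237 121.30098139]
tool ((-3.217792510986328, 2.3725595474243164), (79.75230407714844, 12.030050277709961), 0.06243496760725975)
```

Call:
{"name": "play_rows", "arguments": {"travel": [[-0.003,0.0024,0],[0,0,0.006],[0,0,0.006],[0,0,0],[0,0,0],[0,0,0]], "rotation": [[0,0,0],[0,0,0],[0,0,0],[0,0,0],[0,0,0],[0,0,0]], "grip": [1,1,1,1,1,1]}}

```text
clock: 3.25
position: [555.8, -171.6, 99.1]
ee_rot: [-0.072, 0.997, -0.0, -0.0]
contact_force: [-0.4, 0.3, 0.5]
gripper_width: 85.5
```

```bash
python3 -c "
from wr import *
wristbar()"
```

```text
pos [ 555.8 -171.6   99.1] quat [-7.240e-02  9.974e-01 -0.000e+00 -3.000e-04] yawx -171.69 j6 -1.4
n 7287
world ((556.2747192382812, -172.04774475097656), (77.87200927734375, 12.009392738342285), 8.321087837219238) [120.03731772 121.30154713]
tool ((-0.3488731384277344, -0.5111198425292969), (12.00937557220459, 77.8681869506836), 89.9856948852539)
```

Call:
{"name": "play_rows", "arguments": {"travel": [[-0.001,-0.0005,0.002],[0,0,0],[0,0,0],[0,0,0],[0,0,0],[0,0,0],[0,0,0],[0,0,0],[0,0,0],[0,0,0]], "rotation": [[0,0,0],[0,0,0],[0,0,0],[0,0,0],[0,0,0],[0,0,0],[0,0,0],[0,0,0],[0,0,0],[0,0,0]], "grip": [0.8,0.6,0.4,0.2,0,0,0,0,0,0]}}

```text
clock: 4.13
position: [557.0, -172.1, 97.6]
ee_rot: [-0.072, 0.997, -0.0, 0.0]
contact_force: [-0.5, -1.7, 0.8]
gripper_width: 11.0
```

```bash
cat > rd.py <<'E'
from h import *
from scipy.spatial.transform import Rotation as Ro
S=[]
for i in range(3):
    S.append(arm.read_state()); optics.get_image('scene')
S.append(arm.read_state())
q=Ro.from_quat([s['ee_rot'] for s in S]).as_matrix()[:,:2,0]
f=lambda k:np.array([s[k] for s in S])
print('t',S[-1]['clock'],'yaw',(np.arctan2(q[:,1],q[:,0])).round(4),'tz',f('wrist_torque')[:,2].round(3),'mean',f('wrist_torque').mean(0).round(3),'F',f('contact_force').mean(0).round(1),'pos',S[-1]['position'].round(1),'w',S[-1]['gripper_width'].round(1),'j6',S[-1]['joints'][5].round(3),'e6',f('joint_efforts')[:,5].round(3))
E
python3 rd.py
```

```text
Traceback (most recent call last):
  File "rd.py", line 9, in <module>
    print('t',S[-1]['clock'],'yaw',(np.arctan2(q[:,1],q[:,0])).round(4),'tz',f('wrist_torque')[:,2].round(3),'mean',f('wrist_torque').mean(0).round(3),'F',f('contact_force').mean(0).round(1),'pos',S[-1]['position'].round(1),'w',S[-1]['gripper_width'].round(1),'j6',S[-1]['joints'][5].round(3),'e6',f('joint_efforts')[:,5].round(3))
                                                                                                                                                                                                                                    ^^^^^^^^^^^^^^^^^^^^^^^^^^^^
AttributeError: 'float' object has no attribute 'round'
```

Call:
{"name": "play_rows", "arguments": {"travel": [[0,0,0],[0,0,0]], "rotation": [[0,0,0.06],[0,0,0.06]], "grip": [0,0]}}

```text
clock: 4.45
position: [557.0, -172.1, 97.5]
ee_rot: [-0.012, 1.0, -0.0, -0.0]
contact_force: [-0.6, -1.5, 1.7]
gripper_width: 10.6
```

```bash
sed -i "s/S\[-1\]\['gripper_width'\].round(1)/round(S[-1]['gripper_width'],1)/" rd.py; python3 rd.py
```

```text
t 4.6 yaw [-3.1181 -3.1204 -3.1162 -3.1155] tz [0.292 0.135 0.006 0.043] mean [-0.322  0.246  0.119] F [-1.1 -1.4  2.6] pos [ 557.  -172.1   97.5] w 10.8 j6 -1.523 e6 [ 0.17  -0.343 -0.257 -0.052]
```

Call:
{"name": "play_rows", "arguments": {"travel": [[0,0,0],[0,0,0]], "rotation": [[0,0,0.03],[0,0,0.03]], "grip": [0,0]}}

```text
clock: 4.77
position: [557.0, -172.1, 97.6]
ee_rot: [0.017, 1.0, -0.0, 0.0]
contact_force: [-1.4, -1.2, 2.8]
gripper_width: 10.5
```

```bash
python3 rd.py
```

```text
t 4.9167 yaw [3.1076 3.1064 3.1082 3.1082] tz [0.322 0.198 0.167 0.13 ] mean [-0.415  0.291  0.204] F [-1.4 -1.8  3.4] pos [ 557.  -172.1   97.5] w 10.7 j6 -1.583 e6 [-0.074 -0.32  -0.275 -0.185]
```

```bash
cat > r1.py <<'E'
from h import *
from scipy.spatial.transform import Rotation as Ro
s=arm.read_state();q=Ro.from_quat(s['ee_rot']).as_matrix()[:2,0]
a=(-2.9966-np.arctan2(q[1],q[0]))%(2*np.pi)
a=a-2*np.pi if a>6 else a
l=f"{a:.4f} {s['wrist_torque'][2]:.3f} {s['joint_efforts'][5]:.3f}"
open('log.txt','a').write(l+'\n');print(l,'F',s['contact_force'].round(1),'txy',s['wrist_torque'][:2].round(2),round(s['clock'],2))
E
python3 r1.py
```

```text
0.1784 0.130 -0.185 F [-1.3 -2.8  3.6] txy [-0.43  0.32] 4.92
```

Call:
{"name": "play_rows", "arguments": {"travel": [[0,0,0],[0,0,0]], "rotation": [[0,0,0.02],[0,0,0.02]], "grip": [0,0]}}

```text
clock: 5.08
position: [557.0, -172.1, 97.5]
ee_rot: [0.038, 0.999, -0.0, 0.0]
contact_force: [-1.5, -2.4, 3.3]
gripper_width: 10.6
```

```bash
python3 r1.py
```

```text
0.2207 0.298 -0.138 F [-1.5 -2.4  3.3] txy [-0.61  0.34] 5.08
```

Call:
{"name": "play_rows", "arguments": {"travel": [[0,0,0]], "rotation": [[0,0,0.025]], "grip": [0]}}

```text
clock: 5.17
position: [557.0, -172.1, 97.5]
ee_rot: [0.051, 0.999, -0.0, 0.0]
contact_force: [-2.1, -2.6, 3.6]
gripper_width: 10.7
```

```bash
python3 r1.py
```

```text
0.2464 0.293 -0.089 F [-2.1 -2.6  3.6] txy [-0.6   0.37] 5.17
```

Call:
{"name": "play_rows", "arguments": {"travel": [[0,0,0]], "rotation": [[0,0,0.025]], "grip": [0]}}

```text
clock: 5.25
position: [557.0, -172.2, 97.6]
ee_rot: [0.063, 0.998, -0.0, 0.0]
contact_force: [-2.4, -2.7, 4.0]
gripper_width: 10.7
```

```bash
python3 r1.py
```

```text
0.2721 0.334 -0.116 F [-2.4 -2.7  4. ] txy [-0.65  0.35] 5.25
```

Call:
{"name": "play_rows", "arguments": {"travel": [[0,0,0]], "rotation": [[0,0,0.025]], "grip": [0]}}

```text
clock: 5.33
position: [557.0, -172.1, 97.5]
ee_rot: [0.076, 0.997, -0.0, 0.0]
contact_force: [-1.5, -3.3, 2.8]
gripper_width: 10.8
```

```bash
python3 r1.py
```

```text
0.2973 0.283 -0.122 F [-1.5 -3.3  2.8] txy [-0.72  0.37] 5.33
```

Call:
{"name": "play_rows", "arguments": {"travel": [[0,0,0]], "rotation": [[0,0,0.025]], "grip": [0]}}

```text
clock: 5.42
position: [557.0, -172.2, 97.5]
ee_rot: [0.089, 0.996, -0.0, 0.0]
contact_force: [-0.7, -2.7, 4.3]
gripper_width: 10.6
```

```bash
python3 r1.py
```

```text
0.3224 0.295 -0.124 F [-0.7 -2.7  4.3] txy [-0.8   0.43] 5.42
```

Call:
{"name": "play_rows", "arguments": {"travel": [[0,0,0]], "rotation": [[0,0,0.025]], "grip": [0]}}

```text
clock: 5.5
position: [557.0, -172.2, 97.5]
ee_rot: [0.101, 0.995, -0.0, 0.0]
contact_force: [-1.3, -3.4, 5.1]
gripper_width: 10.5
```

```bash
python3 r1.py
```

```text
0.3475 0.332 -0.134 F [-1.3 -3.4  5.1] txy [-0.92  0.44] 5.5
```

Call:
{"name": "play_rows", "arguments": {"travel": [[0,0,0]], "rotation": [[0,0,0.025]], "grip": [0]}}

```text
clock: 5.58
position: [557.0, -172.2, 97.5]
ee_rot: [0.113, 0.994, -0.0, 0.0]
contact_force: [-2.5, -3.7, 5.1]
gripper_width: 10.7
```

```bash
python3 r1.py
```

```text
0.3724 0.355 -0.143 F [-2.5 -3.7  5.1] txy [-0.96  0.46] 5.58
```

Call:
{"name": "play_rows", "arguments": {"travel": [[0,0,0]], "rotation": [[0,0,0.025]], "grip": [0]}}

```text
clock: 5.67
position: [557.0, -172.2, 97.5]
ee_rot: [0.126, 0.992, -0.0, 0.0]
contact_force: [-1.1, -3.9, 5.4]
gripper_width: 10.9
```

```bash
python3 r1.py
```

```text
0.3975 0.371 -0.151 F [-1.1 -3.9  5.4] txy [-1.04  0.48] 5.67
```

Call:
{"name": "play_rows", "arguments": {"travel": [[0,0,0]], "rotation": [[0,0,0.025]], "grip": [0]}}

```text
clock: 5.75
position: [557.0, -172.2, 97.5]
ee_rot: [0.138, 0.99, -0.0, 0.0]
contact_force: [-1.1, -3.4, 4.7]
gripper_width: 10.6
```

```bash
python3 r1.py
```

```text
0.4224 0.322 -0.160 F [-1.1 -3.4  4.7] txy [-1.03  0.45] 5.75
```

Call:
{"name": "play_rows", "arguments": {"travel": [[0,0,0]], "rotation": [[0,0,0.025]], "grip": [0]}}

```text
clock: 5.83
position: [557.0, -172.2, 97.5]
ee_rot: [0.151, 0.989, -0.0, 0.0]
contact_force: [-1.3, -4.3, 5.3]
gripper_width: 10.9
```

```bash
python3 r1.py
```

```text
0.4475 0.366 -0.169 F [-1.3 -4.3  5.3] txy [-1.01  0.48] 5.83
```

Call:
{"name": "play_rows", "arguments": {"travel": [[0,0,0]], "rotation": [[0,0,0.025]], "grip": [0]}}

```text
clock: 5.92
position: [557.0, -172.2, 97.5]
ee_rot: [0.163, 0.987, -0.0, 0.0]
contact_force: [-1.8, -3.7, 5.4]
gripper_width: 10.6
```

```bash
python3 r1.py
```

```text
0.4724 0.360 -0.177 F [-1.8 -3.7  5.4] txy [-1.07  0.46] 5.92
```

Call:
{"name": "play_rows", "arguments": {"travel": [[0,0,0]], "rotation": [[0,0,0.025]], "grip": [0]}}

```text
clock: 6.0
position: [557.0, -172.2, 97.5]
ee_rot: [0.175, 0.985, -0.0, 0.0]
contact_force: [-1.9, -3.4, 4.6]
gripper_width: 11.0
```

```bash
python3 r1.py
```

```text
0.4973 0.432 -0.186 F [-1.9 -3.4  4.6] txy [-1.01  0.46] 6.0
```

Call:
{"name": "play_rows", "arguments": {"travel": [[0,0,0]], "rotation": [[0,0,0.025]], "grip": [0]}}

```text
clock: 6.08
position: [557.0, -172.2, 97.5]
ee_rot: [0.188, 0.982, -0.0, 0.0]
contact_force: [-1.6, -4.7, 5.0]
gripper_width: 10.9
```

```bash
python3 r1.py
```

```text
0.5223 0.396 -0.194 F [-1.6 -4.7  5. ] txy [-1.08  0.48] 6.08
```

Call:
{"name": "play_rows", "arguments": {"travel": [[0,0,0]], "rotation": [[0,0,0.025]], "grip": [0]}}

```text
clock: 6.17
position: [557.0, -172.2, 97.5]
ee_rot: [0.2, 0.98, -0.0, 0.0]
contact_force: [-1.8, -3.7, 4.6]
gripper_width: 10.8
```

```bash
python3 r1.py
```

```text
0.5472 0.407 -0.203 F [-1.8 -3.7  4.6] txy [-1.06  0.55] 6.17
```

Call:
{"name": "play_rows", "arguments": {"travel": [[0,0,0]], "rotation": [[0,0,0.025]], "grip": [0]}}

```text
clock: 6.25
position: [557.0, -172.2, 97.5]
ee_rot: [0.212, 0.977, -0.0, 0.0]
contact_force: [-1.0, -5.0, 5.4]
gripper_width: 10.6
```

```bash
python3 r1.py
```

```text
0.5722 0.461 -0.211 F [-1.  -5.   5.4] txy [-1.09  0.45] 6.25
```

Call:
{"name": "play_rows", "arguments": {"travel": [[0,0,0]], "rotation": [[0,0,0.025]], "grip": [0]}}

```text
clock: 6.33
position: [557.0, -172.3, 97.5]
ee_rot: [0.224, 0.975, -0.0, 0.0]
contact_force: [-2.3, -3.7, 5.6]
gripper_width: 11.1
```

```bash
python3 r1.py
```

```text
0.5972 0.434 -0.219 F [-2.3 -3.7  5.6] txy [-1.13  0.56] 6.33
```

Joint 6 effort shows a clear kink near 0.32 rad. It then rises steadily by about 0.34 N m per rad, and the wrist torque rises with it. The target is therefore about 0.82 rad in total.

Call:
{"name": "play_rows", "arguments": {"travel": [[0,0,0],[0,0,0],[0,0,0],[0,0,0]], "rotation": [[0,0,0.025],[0,0,0.025],[0,0,0.025],[0,0,0.025]], "grip": [0,0,0,0]}}

```text
clock: 6.67
position: [557.0, -172.3, 97.5]
ee_rot: [0.273, 0.962, -0.0, 0.0]
contact_force: [-2.7, -4.1, 6.0]
gripper_width: 10.6
```

```bash
python3 r1.py
```

```text
0.6971 0.414 -0.253 F [-2.7 -4.1  6. ] txy [-1.18  0.53] 6.67
```

Call:
{"name": "play_rows", "arguments": {"travel": [[0,0,0],[0,0,0],[0,0,0],[0,0,0],[0,0,0]], "rotation": [[0,0,0.025],[0,0,0.025],[0,0,0.025],[0,0,0.025],[0,0,0.025]], "grip": [0,0,0,0,0]}}

```text
clock: 7.08
position: [556.9, -172.4, 97.5]
ee_rot: [0.332, 0.943, -0.0, 0.0]
contact_force: [-2.2, -4.6, 4.9]
gripper_width: 11.0
```

```bash
python3 r1.py
```

```text
0.8218 0.504 -0.296 F [-2.2 -4.6  4.9] txy [-1.19  0.51] 7.08
```

The slope held through 0.82 rad, about 0.50 past touching. Now let go and lift.

Call:
{"name": "play_rows", "arguments": {"travel": [[0,0,0],[0,0,0],[0,0,0],[0,0,0],[0,0,0],[0,0,0],[0,0,0],[0,0,0],[0,0,0],[0,0,0]], "rotation": [[0,0,0],[0,0,0],[0,0,0],[0,0,0],[0,0,0],[0,0,0],[0,0,0],[0,0,0],[0,0,0],[0,0,0]], "grip": [0,0,0.2,0.4,0.6,0.8,1,1,1,1]}}

```text
clock: 7.92
position: [557.0, -171.8, 97.3]
ee_rot: [0.331, 0.944, 0.0, -0.0]
contact_force: [-0.5, -0.5, -0.7]
gripper_width: 85.4
```

Call:
{"name": "play_rows", "arguments": {"travel": [[0,0,-0.01],[0,0,-0.02],[0,0,-0.025],[0,0,-0.025],[0,0,-0.025],[0,0,-0.02],[0,0,-0.01],[0,0,0],[0,0,0],[0,0,0]], "rotation": [[0,0,0],[0,0,0],[0,0,0],[0,0,0],[0,0,0],[0,0,0],[0,0,0],[0,0,0],[0,0,0],[0,0,0]], "grip": [1,1,1,1,1,1,1,1,1,1]}}

```text
clock: 8.75
position: [556.0, -171.7, 230.7]
ee_rot: [0.331, 0.943, -0.0, -0.002]
contact_force: [-0.5, -0.1, -0.5]
gripper_width: 85.6
```

```bash
python3 -c "
from wr import *
wristbar('pics/w2.png');print(arm.read_state()['contact_force'].round(1))
d=grab('side');cv2.imwrite('pics/side2.png',d['image'])
vs,us=np.mgrid[175:250,310:380];z=d['depth'][175:250,310:380].ravel()
p=np.linalg.inv(d['camera_matrix'])@np.stack([us.ravel(),vs.ravel(),np.ones(us.size)])*z
P=(d['R'].T@(p-d['t'][:,None])).T[z>0];t=P[(P[:,2]>104)&(P[:,2]<128)];print('B',cv2.minAreaRect(t[:,:2].astype(np.float32)))
"
```

```text
pos [ 556.  -171.7  230.7] quat [ 3.314e-01  9.435e-01 -1.000e-04 -1.500e-03] yawx 141.29 j6 -2.22
n 2094
world ((556.900634765625, -171.82928466796875), (11.6235990524292, 79.36726379394531), 51.55402374267578) [120.04559693 121.4398605 ]
tool ((-1.0807151794433594, 0.6018524169921875), (11.628355026245117, 79.3543472290039), 89.74454498291016)
[-0.8  0.4 -0.6]
B ((551.0210571289062, 149.49563598632812), (79.07508087158203, 15.397229194641113), 21.11161994934082)
```

View pics/w2.png

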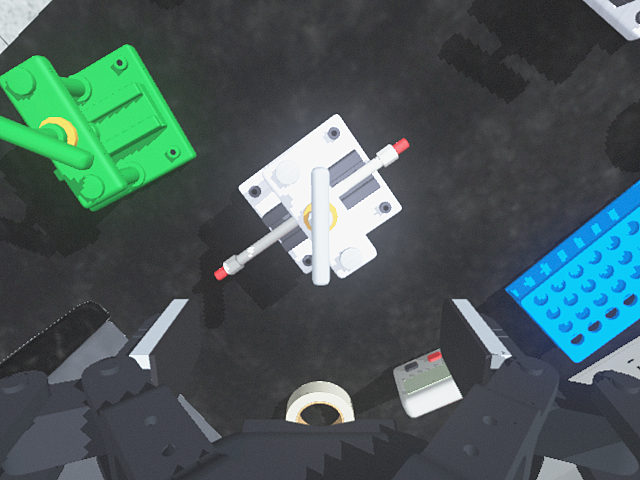

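The bar at (320,225) now has yaw -38.4°, so it turned 46.8° (0.816 rad). The column still lies in its slot, with plugs at (220,272) and (402,146), and the gripper is clear.

```bash
python3 -c "
from h import *
print(workorder.job_done())"
```

```text
the job is handed in; nothing more can be done
None
```

I tightened the white clamp holding the red-plugged column and handed the job in at about 9 s of robot time; no verdict is reported.

- **Turn:** The T-handle went 0.82 rad clockwise. Joint 6 effort showed the pad touching at about 0.32 rad, then rose by about 0.34 N m per rad. That puts the stop about 0.50 rad (29°) past touching.
- **After letting go:** The wrist camera put the bar at 0.816 rad from its start, so it stayed where I left it. The column was still in its cradle, and the gripper was open, 110 mm above the bar with contact force near zero.
- **Empty clamp:** Its bar measured 22.0° before and 21.1° after from the side camera, and 20.4° before from the scene camera. That is within measuring noise, and the arm never went near it.
- **Weaker evidence:** The wrist torque was noisy (about ±0.03 N m) and only roughly confirms the touch point. I place that at 0.28 to 0.33 rad, so the tightening past touching is 0.49 to 0.54 rad.

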